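Right, load and hang the carver's tool tote

ROBOT

A 6-joint arm with a two-finger parallel gripper is mounted at the origin on the work surface. World frame = base frame: x ahead of the robot, y to its left, z up, the work surface at z = 0. Lengths are in m, angles in rad, forces in N, time in s.
With the tool pointing down it reaches from about 0.225 to 0.875 m from the base axis. Payload 3.4 kg.
Tool frame: the origin (TCP) lies at the very end of the fingers, on their centre line; the grasp point (between the pads) lies manip.grip_point_offset behind it (manip.grip_point_offset is the distance from the TCP to the grasp point, in m); z points along the fingers, y is the line along which they close (so a half turn about z gives the same grasp; the last joint's range is limited). The gripper opens to 85 mm and grips with 20 to 120 N. Pads are 22 mm wide; open, the fingers measure 114 mm over their backs; the gripper's body (76 mm by 85 mm) begins 54 mm behind the grasp point. The pads swing forward as they close: fully open they stand 13 mm farther back than shut.
Start: joints at [-0.121, 0.276, 1.505, -0, 1.361, -0.121], TCP at [0.575, -0, 0.231] pointing down, gripper open.
Joint ranges: [-2.89, 2.89], [-0.75, 2.08], [0.22, 2.7], [-1.18, 4.32], [0.11, 2.71], [-2.7, 2.7]. Speed limits (rad/s): [2.57, 2.57, 3.14, 3.14, 3.14, 3.14].

INTERFACE

Orientations are given as a unit quaternion [w, x, y, z].
In Python, from rig import manip gives the robot as it stands.
- The arm moves only by the shell command python3 -m pendant 'ROWS' [FORCE]. ROWS is JSON, a list of rows, each an object of numbers: "jaw": the opening, from -1 (shut) to 1 (fully open); "tx", "ty", "tz": the shift along the world's x, y, z in cm; "ax", "ay", "az": the turn, a rotation vector about the world's x, y, z in degrees. In form: [{"jaw": .., "tx": .., "ty": .., "tz": .., "ax": .., "ay": .., "az": ..}, ...]. A call has 1 to 10 rows; each row is the pose to reach, as a shift and turn from the pose commanded when the call began; what a row does not reach only later rows make up. A row lasts 1/8 s, in which the tool goes at most 62.5 mm and 10.7 degrees, less where a joint would pass 70% of its speed; a pose out of reach is approached as far as the arm can. A call with a gripper value outside its range is refused whole. The fingers move at their own pace and stop on an object; FORCE is the grip in N (left out, the last holds). Time passes only in rows, so rows that repeat a pose let the fingers close. It gives the time, the measured TCP pose, the force, the opening and the grip force at its end, in the units of the state.
- manip.get_state(): the state, without advancing time (a new reading comes with each control period).
- manip.get_image(name): name is "scene" or "side" or "wrist"; returns a dict with "pixels" (400x640x3 uint8, blue, green, red), "depth" (400x640 float32, m along the optical axis (not along the pixel's ray), 0 where there is no reading), "fx", "fy", "cx", "cy" (pixels), "pose" (4x4, takes a point from camera to world coordinates). Camera axes: x right, y down, z forward; pixel columns grow to the right and rows downward; lengths in m; the calibration is good to about 2 mm. A picture is of the moment at which its call begins.
- manip.sign_off(): hands the job in; it is judged then, once.
The state is a dict: "clock": time; "qpos": joint angles; "qd": joint speeds; "effort": joint torques, N m; "position": TCP position; "ee_rot": TCP orientation; "contact_force": force on the tool from outside, world axes, zero at the start; "moment": the same for the moment, N m; "width": finger opening in m; "gripper_force": force on a finger pad.
Only numpy, scipy, OpenCV 4.12 (cv2) and the standard library are available. Lean on these libraries where they do the work, as an engineer would, in place of code of your own. Each camera call takes 0.05 s, during which the arm holds its last target. There are 200 camera calls.

TASK

The plywood tool tote has been knocked onto its side: stand it upright on the bench and let go of it, then stand the amber oil bottle upright in its tray. With the tote still standing on the bench and the bottle released, take the tote by its red handle and hang it level and settled on the double hook, with the handle resting across both prongs. Leave the wax tin, brush mug, gouge and bird carving where they are.

Things in the scene. Friction and masses are not known exactly. Their poses are not given: they have to be found in the camera images.
- tote: Plywood tool tote 120 (x) x 180 (y) x 162 (z) mm, 0.5 kg. Origin: centre of underside; z runs from underside to handle, y along the handle. Floor and walls 8 mm thick; walls rise to z = 70; inside 104 (x) x 164 (y). Gable ends at y = +-86, 46 wide at the top. Starts lying on its -x side wall, x axis up, handle roughly towards the robot, 60 mm above the bench.
- tote_handle (a point): Middle of the tote's red round handle bar, 14 mm thick and 164 mm long between the gable ends, at z = 146 mm in the tote's frame, over the middle of the tray; axes as tote. Tipped over its lower base edge, the tote comes to stand farther from the robot.
- bottle: Round amber bottle, 40 mm diameter, 105 mm tall in all, 0.16 kg, standing on the bench. Origin: centre of its underside, z up. Black cap on top: 30 mm diameter, from 71 to 105 mm height.
- hook: Fixed stand: dark wooden foot 140 x 160 x 15 mm, 28 mm square post 260 mm tall, steel double hook. Origin under the post's centre on the bench, z up. Two level prongs 10 mm thick at y = +-35 mm run from the post to -x (towards the robot), centre lines 225 mm high; at x = -122 they turn up to red tips at x = -135, tops 250 mm high.
- hook_seat (a point): Point midway between the two prongs, level with their upper side (230 mm high), 105 mm on the -x side of the post's centre and 17 to 30 mm inside the upturned tips; axes as hook. A hung handle bar lies along this y axis, its centre line 7 mm above this point.
- tin: Bystander: green wax tin with a brass lid, 71 mm diameter, 40 mm high, origin centre of underside. It may have the bottle's place and the bottle the tin's.
- mug: Bystander: white mug with brushes, 82 mm diameter, 90 mm high, brushes to 165 mm, origin centre of underside.
- gouge: Bystander: carving gouge, 200 mm long, 24 mm thick wooden handle, steel blade to +x, lying along its x axis; origin under its middle.
- carving: Bystander: half-finished wooden bird on a 90 x 130 mm block, 145 mm high, origin centre of underside.
Things that resemble listed ones, but are neither listed nor needed, are in the scene too. Leave any green or pink look-alike of the tote alone.

How it is judged:
By the outcome, as a careful person would: the job done as asked, in the order asked, and still so for the second after the job is handed in, with the robot touching nothing.
It also fails if it takes over 72 s, if anything falls off the work surface, if the arm or the gripper's body presses on something with over 40 N, if the wrist force passes 120 N, or if a joint passes its speed limit or range.

## Working session

There is one attempt and no reset: what is moved stays moved. The work goes in short steps, Python scripts to look and compute and a shell command to move; the robot and the scene stay as the last step left them, time stands still between calls to the robot, and variables do not carry over. Pictures are saved under pics/ and viewed, at most 10 in all, crops included, and the job is handed in when it is done.

```bash
ls; mkdir -p pics
cat > h.py <<'E'
import numpy as np, cv2
from rig import manip
from scipy.spatial.transform import Rotation as R
def grab(n):
    im=manip.get_image(n); np.savez('pics/'+n+'.npz',**im); return im
def pts(im):
    d=np.asarray(im['depth']); v,u=np.mgrid[:d.shape[0],:d.shape[1]]
    P=np.stack([(u-im['cx'])/im['fx']*d,(v-im['cy'])/im['fy']*d,d],-1)
    T=np.asarray(im['pose']); W=P@T[:3,:3].T+T[:3,3]; W[d==0]=np.nan; return W
def proj(im,p):
    T=np.asarray(im['pose']); c=T[:3,:3].T@(np.asarray(p)-T[:3,3]); return im['fx']*c[0]/c[2]+im['cx'],im['fy']*c[1]/c[2]+im['cy']
E
python3 - <<'E'
from h import *
for n in ['scene','side']:
    im=grab(n); cv2.imwrite('pics/%s0.png'%n,im['pixels']); print(n,np.round(im['pose'],3).tolist(),im['fx'])
print(manip.get_state(), manip.grip_point_offset)
E
```

```text
pics
scene [[-0.105, 0.828, -0.55, 1.306], [0.994, 0.088, -0.057, -0.048], [0.001, -0.553, -0.833, 1.432], [0.0, 0.0, 0.0, 1.0]] 507.3351613191772
side [[0.843, -0.372, 0.388, -0.007], [-0.537, -0.561, 0.63, -0.881], [-0.017, -0.739, -0.673, 0.975], [0.0, 0.0, 0.0, 1.0]] 404.30271940157155
{'clock': 0.1, 'qpos': array([-1.21002905e-01,  2.76517837e-01,  1.50597873e+00, -1.65663989e-06,
        1.36067768e+00, -1.20974484e-01]), 'qd': array([ 0.00182328,  0.00116594, -0.00252166,  0.00024788,  0.00099934,
        0.00019726]), 'effort': array([ 1.55745878e-03, -4.17697620e+01, -2.46405226e+01, -1.74112388e-04,
        5.80947395e-03,  2.85749664e-07]), 'position': array([5.74550602e-01, 4.69911419e-05, 2.30545212e-01]), 'ee_rot': array([-6.22080930e-04,  7.07116486e-01,  7.07096634e-01, -4.88239291e-04]), 'contact_force': array([ 0.74532777, -0.87202974, -0.62908899]), 'moment': array([-0.04739375,  0.00785417,  0.01518538]), 'gripper_force': 0.0, 'width': 0.0854491211971379} 0.0187
```

View pics/scene0.png

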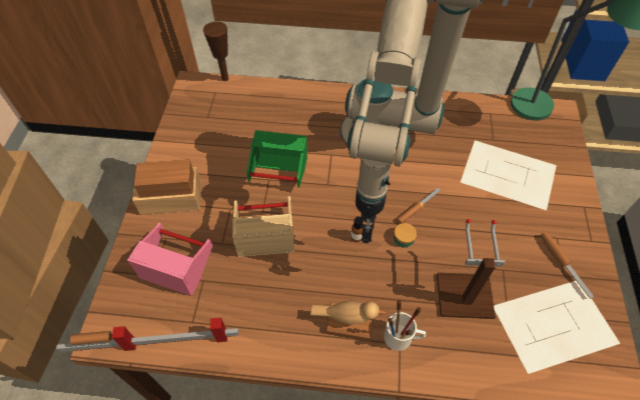

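View pics/side0.png

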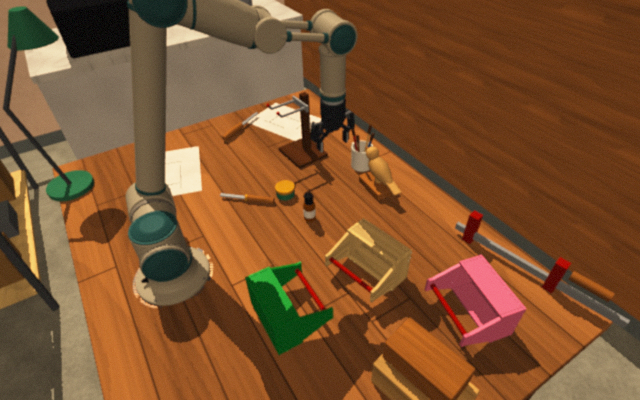

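The scene view shows the plywood tote on its side at (264,228), with its red handle towards the robot at (262,206). Its look-alikes are green at (277,158) and pink at (170,262), and there is a plywood crate with a brown lid at (165,190). Only (264,228) is bare plywood with a red handle, so it is the tote. The side view shows the bottle with its black cap at (309,207), the tin at (285,190) and the gouge at (250,199). The red-tipped prongs are at (468,222) and (493,222) in the scene view.

Run:
```python
from h import *
I={n:dict(np.load('pics/%s.npz'%n)) for n in ['scene','side']}
boxes={'handle':{'scene':(230,198,296,218),'side':(325,255,378,297)},
'tips':{'scene':(460,214,502,232),'side':(262,90,316,112)}}
for k,b in boxes.items():
  for n,(x0,y0,x1,y1) in b.items():
    im=I[n];W=pts(im);h=cv2.cvtColor(im['pixels'],cv2.COLOR_BGR2HSV)
    m=((h[...,0]<6)|(h[...,0]>173))&(h[...,1]>170)&(h[...,2]>70)
    mm=np.zeros_like(m);mm[y0:y1,x0:x1]=m[y0:y1,x0:x1]
    nl,l,st,c=cv2.connectedComponentsWithStats(mm.astype(np.uint8))
    for i in range(1,nl):
      if st[i,4]<4: continue
      p=W[l==i];p=p[~np.isnan(p[:,0])]
      print(k,n,st[i].tolist(),c[i].round(1),np.median(p,0).round(3),'pct5/95',np.percentile(p,3,axis=0).round(3),np.percentile(p,97,axis=0).round(3))
      if k=='handle':
        q=p-p.mean(0);d=np.linalg.svd(q,full_matrices=False)[2][0];t=q@d;print('  axis',d.round(3),'ends',(p.mean(0)+d*np.percentile(t,2)).round(3),(p.mean(0)+d*np.percentile(t,98)).round(3))
# tote blob by height in region
W=pts(I['scene'])
for n in I:
  W=pts(I[n]).reshape(-1,3); s=W[(W[:,2]>0.105)&(W[:,2]<.13)&(W[:,0]>.35)&(W[:,0]<.75)&(W[:,1]>-.45)&(W[:,1]<-.15)]
  print(n,'top wall',len(s),cv2.minAreaRect(s[:,:2].astype(np.float32)),np.median(s[:,2]))
# cap/bottle, side
for (u,v) in [(309,197),(309,205),(309,213),(285,185),(307,150)]: print((u,v),pts(I['side'])[v,u].round(3))
a=cv2.resize(I['scene']['pixels'][140:300,120:310],None,fx=2.9,fy=2.9,interpolation=2)
b=cv2.resize(I['side']['pixels'][165:235,255:335],None,fx=3,fy=3,interpolation=2)
out=np.zeros((a.shape[0],a.shape[1]+b.shape[1],3),np.uint8);out[:,:a.shape[1]]=a;out[:b.shape[0],a.shape[1]:]=b
cv2.imwrite('pics/crop1.png',out);print(out.shape)
```

```text
handle scene [238, 203, 49, 7, 184] [261.9 205.9] [ 0.421 -0.332  0.066] pct5/95 [ 0.404 -0.404  0.058] [ 0.437 -0.261  0.072]
  axis [ 0.202 -0.979  0.001] ends [ 0.406 -0.259  0.066] [ 0.436 -0.406  0.066]
handle side [330, 258, 42, 33, 211] [350.5 274.1] [ 0.416 -0.33   0.065] pct5/95 [ 0.399 -0.396  0.059] [ 0.43  -0.26   0.069]
  axis [ 0.191 -0.981  0.026] ends [ 0.402 -0.259  0.062] [ 0.429 -0.397  0.066]
tips scene [467, 219, 4, 4, 12] [468.2 220.7] [0.528 0.277 0.248] pct5/95 [0.362 0.275 0.002] [0.533 0.351 0.253]
tips scene [492, 220, 4, 4, 13] [493.6 221.6] [0.523 0.348 0.247] pct5/95 [0.517 0.343 0.243] [0.527 0.352 0.251]
tips side [267, 104, 2, 3, 4] [267.5 105. ] [0.518 0.346 0.245] pct5/95 [0.517 0.337 0.242] [0.522 0.348 0.247]
scene top wall 1346 ((0.5193030834197998, -0.3113231062889099), (0.09646451473236084, 0.18156999349594116), 10.208382606506348) 0.1198745714769015
side top wall 1337 ((0.5159315466880798, -0.31026655435562134), (0.09902258962392807, 0.182480588555336), 9.530413627624512) 0.1193083796323926
(309, 197) [ 0.464 -0.029  0.103]
(309, 205) [ 0.462 -0.03   0.07 ]
(309, 213) [ 0.457 -0.036  0.041]
(285, 185) [0.459 0.136 0.04 ]
(307, 150) [0.653 0.308 0.015]
(464, 791, 3)
```

View pics/crop1.png

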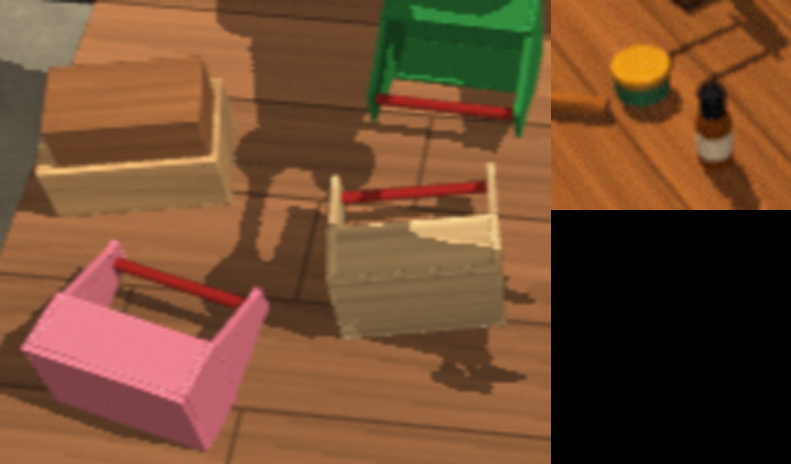

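The crop confirms the bare-plywood tote with a red handle, lying on its side. In the inset are the amber bottle with its black cap and the green tin with its yellow lid. The handle measures about (0.419, -0.331, 0.060), which matches the 60 mm given. I'm moving above it.

```bash
python3 -m pendant '[{"jaw":0,"tx":-2,"ty":-6,"tz":0,"az":11},{"jaw":0,"tx":-4.5,"ty":-11.5,"tz":0,"az":11},{"jaw":0,"tx":-7,"ty":-17,"tz":0,"az":11},{"jaw":0,"tx":-10,"ty":-22.5,"tz":0,"az":11},{"jaw":0,"tx":-13,"ty":-28,"tz":0,"az":11},{"jaw":0,"tx":-15.6,"ty":-33.1,"tz":-2,"az":11},{"jaw":0,"tx":-15.6,"ty":-33.1,"tz":-4,"az":11},{"jaw":0,"tx":-15.6,"ty":-33.1,"tz":-4,"az":11},{"jaw":0,"tx":-15.6,"ty":-33.1,"tz":-4,"az":11}]' 20
cat > look1.py <<'E'
from h import *
S=grab('scene');D=grab('side');Wc=grab('wrist')
# bottle / tin / gouge via height clusters + colours
for n,im in (('scene',S),('side',D)):
    W=pts(im);x,y,z=W[...,0],W[...,1],W[...,2]
    m=(x>.4)&(x<.53)&(y>-.09)&(y<.08)&(z>.09)&(z<.12)
    print(n,'bottle top',m.sum(),W[m].mean(0).round(4),np.percentile(W[m],[2,98],axis=0).round(3).tolist())
    m=(x>.36)&(x<.56)&(y>-.09)&(y<.08)&(z>.012)&(z<.09)
    print(n,'bottle body',m.sum(),np.percentile(W[m],[2,98],axis=0).round(3).tolist())
    m=(x>.35)&(x<.55)&(y>.08)&(y<.2)&(z>.03)&(z<.06)
    print(n,'tin',m.sum(),W[m].mean(0).round(3),np.percentile(W[m],[2,98],axis=0).round(3).tolist())
    h=cv2.cvtColor(im['pixels'],cv2.COLOR_BGR2HSV);g=(abs(h[...,0].astype(int)-60)<15)&(h[...,1]>120)&(y<-.1)&(y>-.6)
    p=W[g];print(n,'green',np.nanpercentile(p,[1,99],axis=0).round(3).tolist())
h=cv2.cvtColor(Wc['pixels'],cv2.COLOR_BGR2HSV);W=pts(Wc)
m=((h[...,0]<6)|(h[...,0]>173))&(h[...,1]>170)&(h[...,2]>70)&(W[...,2]>.04)&(W[...,0]>.37)
p=W[m];print('wrist red',m.sum(),np.percentile(p,[1,50,99],axis=0).round(3).tolist())
q=p-p.mean(0);d=np.linalg.svd(q,full_matrices=False)[2][0];print(d.round(3),p.mean(0).round(4))
cv2.imwrite('pics/w1.png',Wc['pixels'])
E
python3 look1.py
```

```text
scene bottle top 68 [ 0.4701 -0.0238  0.1028] [[0.452, -0.035, 0.091], [0.484, -0.014, 0.11]]
scene bottle body 155 [[0.465, -0.04, 0.013], [0.488, -0.008, 0.086]]
scene tin 360 [0.458 0.131 0.04 ] [[0.423, 0.099, 0.032], [0.489, 0.162, 0.046]]
scene green [[0.15, -0.4, 0.001], [0.307, -0.222, 0.127]]
side bottle top 73 [ 0.4649 -0.0223  0.1008] [[0.453, -0.034, 0.09], [0.479, -0.007, 0.107]]
side bottle body 206 [[0.447, -0.04, 0.014], [0.482, -0.01, 0.087]]
side tin 232 [0.454 0.129 0.038] [[0.423, 0.098, 0.031], [0.487, 0.164, 0.043]]
side green [[0.148, -0.403, 0.009], [0.301, -0.225, 0.122]]invalid input at $[0]: expected keys jaw, tx, ty, tz, ax, ay, az
Traceback (most recent call last):
  File "look1.py", line 16, in <module>
    p=W[m];print('wrist red',m.sum(),np.percentile(p,[1,50,99],axis=0).round(3).tolist())
                                     ~~~~~~~~~~~~~^^^^^^^^^^^^^^^^^^^^
IndexError: index -1 is out of bounds for axis 0 with size 0
```

All seven keys are needed in every row.

```bash
python3 -m pendant '[{"jaw":0,"tx":-2,"ty":-6,"tz":0,"ax":0,"ay":0,"az":6},{"jaw":0,"tx":-4.5,"ty":-11.5,"tz":0,"ax":0,"ay":0,"az":11},{"jaw":0,"tx":-7,"ty":-17,"tz":0,"ax":0,"ay":0,"az":11},{"jaw":0,"tx":-10,"ty":-22.5,"tz":0,"ax":0,"ay":0,"az":11},{"jaw":0,"tx":-13,"ty":-28,"tz":0,"ax":0,"ay":0,"az":11},{"jaw":0,"tx":-15.6,"ty":-33.1,"tz":-2,"ax":0,"ay":0,"az":11},{"jaw":0,"tx":-15.6,"ty":-33.1,"tz":-4,"ax":0,"ay":0,"az":11},{"jaw":0,"tx":-15.6,"ty":-33.1,"tz":-4,"ax":0,"ay":0,"az":11},{"jaw":0,"tx":-15.6,"ty":-33.1,"tz":-4,"ax":0,"ay":0,"az":11}]' 20
python3 look1.py
```

```text
clock: 1.38
position: [0.4196, -0.3308, 0.1919]
ee_rot: [0.0, 0.636, 0.772, 0.0]
contact_force: [-0.2, 0.0, 0.1]
width: 0.0427
gripper_force: 0.0
scene bottle top 85 [ 0.4703 -0.0211  0.1028] [[0.453, -0.035, 0.092], [0.484, -0.008, 0.109]]
scene bottle body 176 [[0.465, -0.04, 0.013], [0.49, -0.002, 0.088]]
scene tin 358 [0.458 0.131 0.04 ] [[0.423, 0.1, 0.032], [0.489, 0.162, 0.046]]
scene green [[0.151, -0.4, 0.001], [0.312, -0.222, 0.128]]
side bottle top 71 [ 0.4645 -0.0222  0.1013] [[0.452, -0.034, 0.091], [0.48, -0.009, 0.107]]
side bottle body 206 [[0.447, -0.04, 0.015], [0.482, -0.01, 0.088]]
side tin 234 [0.454 0.13  0.038] [[0.422, 0.099, 0.031], [0.487, 0.164, 0.043]]
side green [[0.148, -0.404, 0.008], [0.302, -0.225, 0.123]]
wrist red 2564 [[0.399, -0.511, 0.063], [0.417, -0.323, 0.067], [0.576, -0.252, 0.069]]
[ 0.49  -0.872  0.   ] [ 0.4255 -0.3327  0.0671]
```

View pics/w1.png

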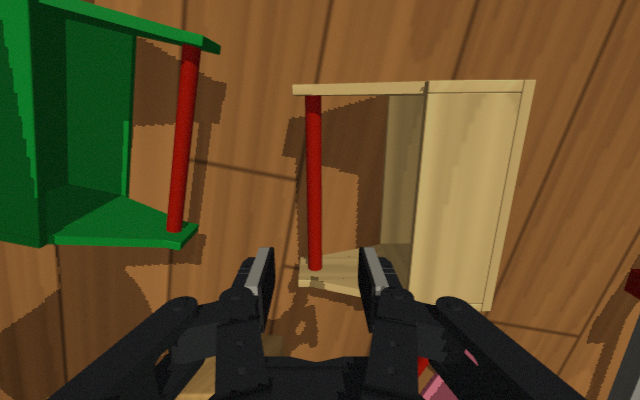

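The wrist view shows the red handle at column 314, midway between the fingers at (262,280) and (372,280), and parallel to the pads. The tray lies to its right, and the green look-alike is clear on the left. I'm descending and gripping.

```bash
python3 -m pendant '[{"jaw":0,"tx":0,"ty":0,"tz":-5,"ax":0,"ay":0,"az":0},{"jaw":0,"tx":0,"ty":0,"tz":-10,"ax":0,"ay":0,"az":0},{"jaw":0,"tx":0,"ty":0,"tz":-13,"ax":0,"ay":0,"az":0},{"jaw":0,"tx":0,"ty":0,"tz":-15,"ax":0,"ay":0,"az":0},{"jaw":0,"tx":0,"ty":0,"tz":-15,"ax":0,"ay":0,"az":0},{"jaw":-1,"tx":0,"ty":0,"tz":-15,"ax":0,"ay":0,"az":0},{"jaw":-1,"tx":0,"ty":0,"tz":-15,"ax":0,"ay":0,"az":0},{"jaw":-1,"tx":0,"ty":0,"tz":-15,"ax":0,"ay":0,"az":0},{"jaw":-1,"tx":0,"ty":0,"tz":-15,"ax":0,"ay":0,"az":0},{"jaw":-1,"tx":0,"ty":0,"tz":-15,"ax":0,"ay":0,"az":0}]' 20
python3 - <<'E'
import numpy as np
u=np.array([np.cos(np.radians(11)),np.sin(np.radians(11))])
r=np.hypot(.146,.06);a0=np.arctan2(.06,-.146)
for k in range(0,100,8):
    k=min(k,90);a=a0-np.radians(k);f=r*np.cos(a)+.146;print(k,(100*f*u).round(1),round(100*(r*np.sin(a)-.06),1))
E
```

```text
clock: 2.78
position: [0.419, -0.3317, 0.0419]
ee_rot: [0.001, 0.636, 0.772, -0.0]
contact_force: [-3.4, -1.2, 5.5]
width: 0.0131
gripper_force: 20.5
0 [0. 0.] -0.0
8 [1.  0.2] 2.0
16 [2.2 0.4] 3.8
24 [3.6 0.7] 5.4
32 [5.3 1. ] 6.8
40 [7.1 1.4] 8.0
48 [9.1 1.8] 8.9
56 [11.2  2.2] 9.5
64 [13.3  2.6] 9.8
72 [15.5  3. ] 9.7
80 [17.6  3.4] 9.4
88 [19.7  3.8] 8.8
90 [20.2  3.9] 8.6
```

```bash
python3 -m pendant '[{"jaw":-1,"tx":0.5,"ty":0.1,"tz":1,"ax":0,"ay":0,"az":0},{"jaw":-1,"tx":1,"ty":0.2,"tz":2,"ax":0,"ay":0,"az":0},{"jaw":-1,"tx":1.6,"ty":0.3,"tz":2.9,"ax":0,"ay":0,"az":0},{"jaw":-1,"tx":2.2,"ty":0.4,"tz":3.8,"ax":0,"ay":0,"az":0},{"jaw":-1,"tx":2.9,"ty":0.6,"tz":4.6,"ax":0,"ay":0,"az":0},{"jaw":-1,"tx":3.6,"ty":0.7,"tz":5.4,"ax":0,"ay":0,"az":0},{"jaw":-1,"tx":4.4,"ty":0.9,"tz":6.1,"ax":0,"ay":0,"az":0},{"jaw":-1,"tx":5.3,"ty":1.0,"tz":6.8,"ax":0,"ay":0,"az":0},{"jaw":-1,"tx":6.2,"ty":1.2,"tz":7.4,"ax":0,"ay":0,"az":0},{"jaw":-1,"tx":7.1,"ty":1.4,"tz":8.0,"ax":0,"ay":0,"az":0}]' 20
python3 - <<'E'
from h import *
D=grab('side');cv2.imwrite('pics/s2.png',cv2.resize(D['pixels'][190:340,270:440],None,fx=3,fy=3))
E
```

```text
clock: 4.03
position: [0.4912, -0.3171, 0.1223]
ee_rot: [0.001, 0.636, 0.772, 0.0]
contact_force: [-1.6, -0.8, 2.6]
width: 0.0133
gripper_force: 20.1
```

View pics/s2.png

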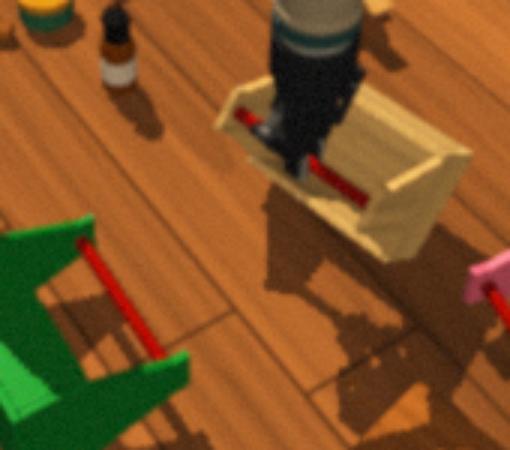

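The crop shows the tote tilted about halfway, pivoting on its base edge at about (390,255), with the handle held at (300,165). I'm continuing the arc.

```bash
python3 -m pendant '[{"jaw":-1,"tx":1.0,"ty":0.2,"tz":0.5,"ax":0,"ay":0,"az":0},{"jaw":-1,"tx":2.0,"ty":0.4,"tz":0.9,"ax":0,"ay":0,"az":0},{"jaw":-1,"tx":3.0,"ty":0.6,"tz":1.2,"ax":0,"ay":0,"az":0},{"jaw":-1,"tx":4.1,"ty":0.8,"tz":1.5,"ax":0,"ay":0,"az":0},{"jaw":-1,"tx":5.1,"ty":1.0,"tz":1.7,"ax":0,"ay":0,"az":0},{"jaw":-1,"tx":6.2,"ty":1.2,"tz":1.8,"ax":0,"ay":0,"az":0},{"jaw":-1,"tx":7.3,"ty":1.4,"tz":1.8,"ax":0,"ay":0,"az":0},{"jaw":-1,"tx":8.4,"ty":1.6,"tz":1.7,"ax":0,"ay":0,"az":0},{"jaw":-1,"tx":9.5,"ty":1.8,"tz":1.6,"ax":0,"ay":0,"az":0},{"jaw":-1,"tx":10.5,"ty":2.0,"tz":1.4,"ax":0,"ay":0,"az":0}]' 20
python3 -m pendant '[{"jaw":-1,"tx":1.0,"ty":0.2,"tz":-0.3,"ax":0,"ay":0,"az":0},{"jaw":-1,"tx":2.0,"ty":0.4,"tz":-0.6,"ax":0,"ay":0,"az":0},{"jaw":-1,"tx":2.6,"ty":0.5,"tz":-0.8,"ax":0,"ay":0,"az":0},{"jaw":-1,"tx":2.6,"ty":0.5,"tz":-0.8,"ax":0,"ay":0,"az":0}]' 20
python3 - <<'E'
from h import *
D=grab('side');W=pts(D);cv2.imwrite('pics/s3.png',cv2.resize(D['pixels'][170:320,300:500],None,fx=3,fy=3))
E
```

```text
clock: 5.32
position: [0.5967, -0.2962, 0.1356]
ee_rot: [0.001, 0.636, 0.772, 0.001]
contact_force: [1.4, 4.0, 6.4]
width: 0.0135
gripper_force: 22.4
clock: 5.82
position: [0.6223, -0.2911, 0.1271]
ee_rot: [0.0, 0.636, 0.772, 0.001]
contact_force: [3.0, 3.4, 5.3]
width: 0.0131
gripper_force: 22.7
```

View pics/s3.png

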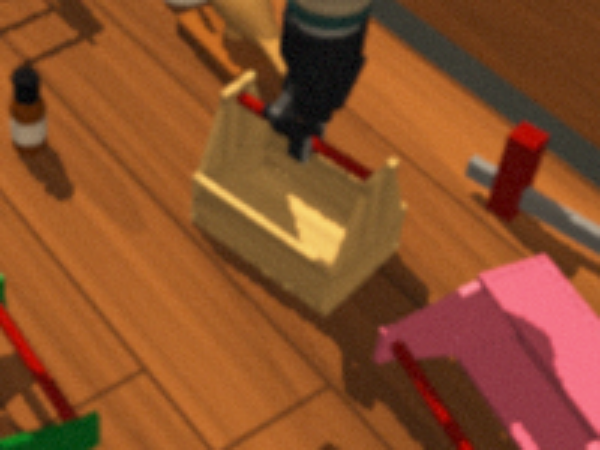

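The crop shows the tote standing upright, its near bottom edge running from (195,215) to (325,310), with the gripper at (295,140). I'm releasing it and rising.

```bash
python3 -m pendant '[{"jaw":0,"tx":0,"ty":0,"tz":0,"ax":0,"ay":0,"az":0},{"jaw":0,"tx":0,"ty":0,"tz":0,"ax":0,"ay":0,"az":0},{"jaw":0,"tx":0,"ty":0,"tz":0,"ax":0,"ay":0,"az":0},{"jaw":0,"tx":0,"ty":0,"tz":0,"ax":0,"ay":0,"az":0},{"jaw":0,"tx":0,"ty":0,"tz":5,"ax":0,"ay":0,"az":0},{"jaw":0,"tx":0,"ty":0,"tz":10,"ax":0,"ay":0,"az":0},{"jaw":0,"tx":-5,"ty":2,"tz":14,"ax":0,"ay":0,"az":0},{"jaw":0,"tx":-10,"ty":4,"tz":15,"ax":0,"ay":0,"az":0},{"jaw":0,"tx":-14,"ty":8,"tz":15,"ax":0,"ay":0,"az":0},{"jaw":0,"tx":-16,"ty":12,"tz":15,"ax":0,"ay":0,"az":0}]' 20
cat > look2.py <<'E'
from h import *
for n in ('scene','side'):
    im=grab(n);W=pts(im);x,y,z=W[...,0],W[...,1],W[...,2];h=cv2.cvtColor(im['pixels'],cv2.COLOR_BGR2HSV)
    red=((h[...,0]<6)|(h[...,0]>173))&(h[...,1]>150)&(h[...,2]>60)
    m=red&(abs(x-.62)<.07)&(abs(y+.29)<.11)&(z>.12)&(z<.17)
    p=W[m];q=p-p.mean(0);d=np.linalg.svd(q,full_matrices=False)[2][0];t=q@d
    print(n,'handle',m.sum(),p.mean(0).round(4),d.round(3),'ends',(p.mean(0)+d*t.min()).round(3),(p.mean(0)+d*t.max()).round(3))
    m=(abs(x-.62)<.11)&(abs(y+.29)<.13)&(z>.055)&(z<.1)
    r=cv2.minAreaRect(W[m][:,:2].astype(np.float32));print(' walls',m.sum(),np.round(r[0],3),np.round(r[1],3),round(r[2],1))
    m=(abs(x-.62)<.045)&(abs(y+.29)<.07)&(z>-.01)&(z<.02);print(' floor z',m.sum(),np.median(z[m]).round(4))
    m=(abs(x-.62)<.11)&(abs(y+.29)<.13)&(z>.14);print(' max z',np.percentile(z[m],99).round(3))
    hk=red&(abs(x-.52)<.04)&(abs(y-.31)<.08)&(z>.225)
    for s in (hk&(y>.31),hk&(y<=.31)): print(' tip',s.sum(),W[s].mean(0).round(4) if s.any() else None, np.argwhere(s).mean(0).round(1) if s.any() else None)
    m=(z>.215)&(z<.245)&(x>.5)&(x<.7)&(abs(y-.31)<.09)
    for s in (m&(y>.31),m&(y<=.31)):
        p=W[s];print(' prong',s.sum(),p.mean(0).round(4), np.polyfit(p[:,0],p[:,1],1).round(4),np.percentile(p[:,2],[5,50,95]).round(4),np.percentile(p[:,0],[2,98]).round(3))
    m=(z>.05)&(z<.2)&(x>.6)&(x<.72)&(abs(y-.32)<.05);print(' post',np.percentile(W[m],[2,50,98],axis=0).round(3).tolist())
    m=(z>.25)&(z<.28)&(x>.6)&(x<.72)&(abs(y-.32)<.05);print(' posttop',m.sum(),W[m].mean(0).round(3) if m.any() else None)
    cv2.imwrite('pics/%s2.png'%n,im['pixels'])
S,D=[dict(np.load('pics/%s.npz'%n)) for n in('scene','side')]
b=cv2.resize(S['pixels'][200:320,425:545],None,fx=4,fy=4);c=cv2.resize(D['pixels'][80:180,250:330],None,fx=4,fy=4)
o=np.zeros((480,800,3),np.uint8);o[:,:480]=b;o[:400,480:]=c;cv2.imwrite('pics/hook.png',o)
E
python3 look2.py
```

```text
clock: 7.12
position: [0.4587, -0.1711, 0.2779]
ee_rot: [0.0, 0.637, 0.771, -0.0]
contact_force: [1.9, -0.6, 0.0]
width: 0.0419
gripper_force: 0.0
scene handle 217 [ 0.6292 -0.2895  0.1517] [ 0.191 -0.982 -0.003] ends [ 0.614 -0.212  0.152] [ 0.644 -0.367  0.151]
 walls 515 [ 0.628 -0.29 ] [0.126 0.18 ] 11.0
 floor z 957 0.0088
 max z 0.384
 tip 14 [0.5232 0.3473 0.2475] [221.7 493.5]
 tip 10 [0.5275 0.2778 0.2474] [220.8 468. ]
 prong 250 [0.6088 0.3455 0.2302] [-0.1052  0.4096] [0.2178 0.2301 0.2414] [0.527 0.673]
 prong 271 [0.6116 0.2859 0.2304] [0.1644 0.1854] [0.2197 0.2299 0.2416] [0.529 0.671]
 post [[0.646, 0.305, 0.054], [0.67, 0.312, 0.129], [0.674, 0.333, 0.197]]
 posttop 133 [0.66  0.319 0.258]
side handle 172 [ 0.6228 -0.2844  0.1506] [ 0.193 -0.981  0.003] ends [ 0.608 -0.211  0.15 ] [ 0.638 -0.361  0.151]
 walls 851 [ 0.625 -0.289] [0.123 0.183] 11.5
 floor z 425 0.0076
 max z 0.38
 tip 5 [0.52   0.3451 0.2447] [104.8 267.6]
 tip 3 [0.5247 0.2763 0.2413] [113.3 277.7]
 prong 150 [0.6064 0.3406 0.229 ] [-0.1723  0.4451] [0.2182 0.2283 0.2406] [0.524 0.666]
 prong 147 [0.605  0.2853 0.2291] [0.1457 0.1972] [0.2194 0.2283 0.241 ] [0.523 0.669]
 post [[0.643, 0.304, 0.053], [0.651, 0.311, 0.125], [0.672, 0.334, 0.194]]
 posttop 45 [0.657 0.319 0.257]
```

View pics/hook.png

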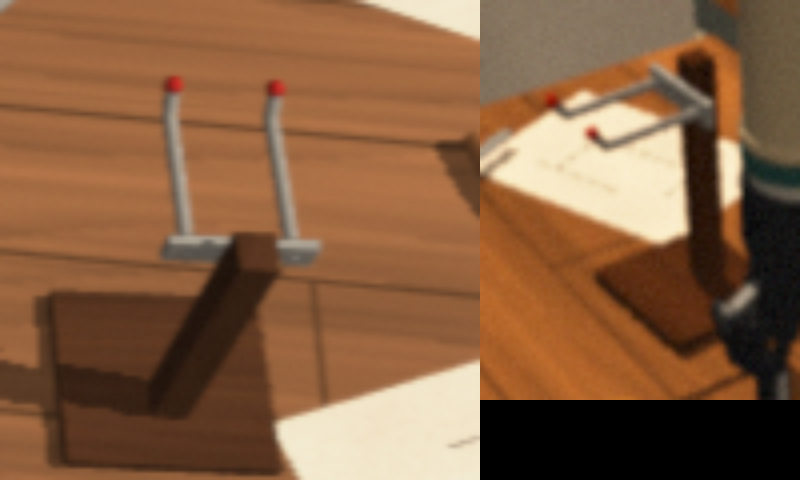

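The hook crop shows the level prongs with red tips at (175,84) and (276,88), the post top at (255,245), and the tips on the robot's side.

| Item | Measured |
|---|---|
| Tote | Stands at about (0.625, -0.289), yaw 11°, handle top 0.152, floor 0.008 |
| Hook seat | About (0.554, 0.313, 0.230), yaw about 3.4°; post-to-tip distance 0.135 matches the text |
| Bottle | (0.467, -0.0215), top about 0.105 |

I'll carry the bottle with the tool tilted 30°, so it can be set nearly under the handle. That keeps the hung tote level.

Run:
```python
from h import *
s=manip.get_state();print(s['qpos'].round(3));w=s['ee_rot'];R0=R.from_quat([w[1],w[2],w[3],w[0]])
wi=np.load('pics/wrist.npz');print('cam in tool (at w1 pose)',R0.inv().apply(wi['pose'][:3,3]-np.array([.4196,-.3308,.1919])).round(3))
ph=np.radians(11);u=np.array([np.cos(ph),np.sin(ph),0]);yt=np.array([-u[1],u[0],0])
a=np.sin(np.pi/6)*u+np.array([0,0,-np.cos(np.pi/6)])
for sg in (90,-90):
    T=R.from_rotvec(yt*np.radians(-30))*R.from_euler('z',sg,degrees=True)
    print(sg,T.as_rotvec(degrees=True).round(1),'check z',(T*R0).as_matrix()[:,2].round(3),a.round(3),'camside x',(T*R0).as_matrix()[:,0].round(2))
G=np.array([.467,-.0215,.092]);tcp=G+.0187*a;pre=tcp-.11*a
print('tcp',tcp,'pre shift cm',((pre-s['position'])*100).round(1),'then',(a*11).round(2))
```

```text
[-4.960e-01  1.200e-01  1.593e+00  1.000e-03  1.430e+00 -6.900e-01]
cam in tool (at w1 pose) [ 0.079  0.001 -0.144]
90 [-18.6 -27.6  87.8] check z [ 0.489  0.095 -0.867] [ 0.491  0.095 -0.866] camside x [-0.85 -0.17 -0.5 ]
-90 [ 27.6 -18.6 -87.8] check z [ 0.492  0.096 -0.865] [ 0.491  0.095 -0.866] camside x [0.85 0.17 0.5 ]
tcp [ 0.47617821 -0.01971594  0.07580532] pre shift cm [ -3.6  13.8 -10.7] then [ 5.4   1.05 -9.53]
```

```bash
python3 -m pendant '[{"jaw":0.5,"tx":0,"ty":2,"tz":0,"ax":3,"ay":-2,"az":-9.5},{"jaw":0.5,"tx":0,"ty":4,"tz":0,"ax":6,"ay":-4,"az":-19},{"jaw":0.5,"tx":0,"ty":6,"tz":0,"ax":9,"ay":-6,"az":-28.5},{"jaw":0.5,"tx":0,"ty":8,"tz":0,"ax":12,"ay":-8,"az":-38},{"jaw":0.5,"tx":-1,"ty":10,"tz":0,"ax":15,"ay":-10,"az":-47.5},{"jaw":0.5,"tx":-2,"ty":12,"tz":0,"ax":18,"ay":-12,"az":-57},{"jaw":0.5,"tx":-3,"ty":13.8,"tz":0,"ax":21,"ay":-14,"az":-66.5},{"jaw":0.5,"tx":-3.6,"ty":13.8,"tz":-2,"ax":24,"ay":-16,"az":-76},{"jaw":0.5,"tx":-3.6,"ty":13.8,"tz":-4,"ax":27.6,"ay":-18.6,"az":-87.8},{"jaw":0.5,"tx":-3.6,"ty":13.8,"tz":-5,"ax":27.6,"ay":-18.6,"az":-87.8}]' 20
python3 -m pendant '[{"jaw":0.5,"tx":0,"ty":0,"tz":-3,"ax":0,"ay":0,"az":0},{"jaw":0.5,"tx":0,"ty":0,"tz":-5.7,"ax":0,"ay":0,"az":0},{"jaw":0.5,"tx":0,"ty":0,"tz":-5.7,"ax":0,"ay":0,"az":0},{"jaw":0.5,"tx":0,"ty":0,"tz":-5.7,"ax":0,"ay":0,"az":0}]'
python3 - <<'E'
from h import *
s=manip.get_state();w=s['ee_rot'];print(R.from_quat([w[1],w[2],w[3],w[0]]).as_matrix().round(3).tolist(),s['qpos'].round(2))
im=grab('wrist');W=pts(im);x,y,z=W[...,0],W[...,1],W[...,2]
for lo,hi in((.015,.07),(.075,.1),(.1,.115)):
    m=(abs(x-.467)<.045)&(abs(y+.02)<.045)&(z>lo)&(z<hi);print(lo,m.sum(),W[m].mean(0).round(4),np.percentile(W[m],[2,98],axis=0).round(4).tolist())
cv2.imwrite('pics/w2.png',im['pixels'])
E
```

```text
clock: 8.48
position: [0.4236, -0.0338, 0.2259]
ee_rot: [-0.025, 0.962, 0.091, 0.257]
contact_force: [-0.6, 0.4, 0.7]
width: 0.0641
gripper_force: 0.0
clock: 8.98
position: [0.426, -0.0348, 0.1714]
ee_rot: [-0.024, 0.961, 0.092, 0.258]
contact_force: [0.8, -1.0, -0.0]
width: 0.0641
gripper_force: 0.0
[[0.849, 0.19, 0.493], [0.165, -0.982, 0.094], [0.501, 0.001, -0.865]] [-0.55 -0.12  2.26  0.56  0.69  0.45]
0.015 522 [ 0.4556 -0.0239  0.0586] [[0.4469, -0.039, 0.023], [0.4761, -0.0016, 0.0698]]
0.075 119 [ 0.4554 -0.0241  0.0879] [[0.4524, -0.0343, 0.0755], [0.4661, -0.0102, 0.0994]]
0.1 1165 [ 0.4664 -0.0199  0.1057] [[0.4533, -0.0329, 0.1034], [0.4799, -0.0066, 0.1072]]
```

View pics/w2.png

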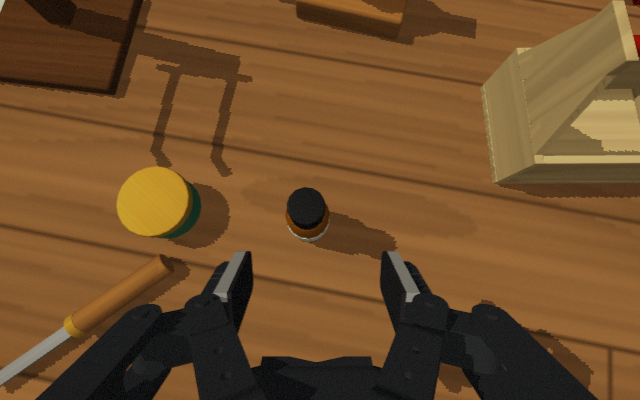

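The wrist view shows the bottle cap at (307,208) between the open fingers at (235,275) and (400,275), with the tin at (155,202) and the gouge at (120,295) clear. Its top centre measures (0.467, -0.020, 0.106). I'm grasping the cap.

```bash
python3 -m pendant '[{"jaw":0.5,"tx":1.3,"ty":0.6,"tz":-2.4,"ax":0,"ay":0,"az":0},{"jaw":0.5,"tx":2.5,"ty":1.0,"tz":-4.8,"ax":0,"ay":0,"az":0},{"jaw":0.5,"tx":3.8,"ty":1.3,"tz":-7.2,"ax":0,"ay":0,"az":0},{"jaw":0.5,"tx":5.0,"ty":1.5,"tz":-9.5,"ax":0,"ay":0,"az":0},{"jaw":0.5,"tx":5.0,"ty":1.5,"tz":-9.5,"ax":0,"ay":0,"az":0},{"jaw":-1,"tx":5.0,"ty":1.5,"tz":-9.5,"ax":0,"ay":0,"az":0},{"jaw":-1,"tx":5.0,"ty":1.5,"tz":-9.5,"ax":0,"ay":0,"az":0},{"jaw":-1,"tx":5.0,"ty":1.5,"tz":-9.5,"ax":0,"ay":0,"az":0},{"jaw":-1,"tx":5.0,"ty":1.5,"tz":-9.5,"ax":0,"ay":0,"az":0},{"jaw":-1,"tx":5.0,"ty":1.5,"tz":-9.5,"ax":0,"ay":0,"az":0}]' 40
```

```text
clock: 10.28
position: [0.4759, -0.0193, 0.0767]
ee_rot: [-0.024, 0.961, 0.092, 0.259]
contact_force: [-1.4, 0.9, 7.1]
width: 0.0292
gripper_force: 39.6
```

```bash
python3 -m pendant '[{"jaw":-1,"tx":0,"ty":0,"tz":5,"ax":0,"ay":0,"az":0},{"jaw":-1,"tx":0,"ty":0,"tz":10,"ax":0,"ay":0,"az":0},{"jaw":-1,"tx":0,"ty":-3,"tz":14.9,"ax":0,"ay":0,"az":0},{"jaw":-1,"tx":1.8,"ty":-8,"tz":14.9,"ax":0,"ay":0,"az":0},{"jaw":-1,"tx":3.8,"ty":-13,"tz":14.9,"ax":0,"ay":0,"az":0},{"jaw":-1,"tx":6,"ty":-18,"tz":14.9,"ax":0,"ay":0,"az":0},{"jaw":-1,"tx":8.2,"ty":-23,"tz":14.9,"ax":0,"ay":0,"az":0},{"jaw":-1,"tx":11.4,"ty":-27.7,"tz":14.9,"ax":0,"ay":0,"az":0},{"jaw":-1,"tx":11.4,"ty":-27.7,"tz":14.9,"ax":0,"ay":0,"az":0},{"jaw":-1,"tx":11.4,"ty":-27.7,"tz":14.9,"ax":0,"ay":0,"az":0}]' 40
python3 - <<'E'
from h import *
# bottle-in-hand and tote from the side view, relative to each other
for n in('scene','side'):
    im=grab(n);W=pts(im);x,y,z=W[...,0],W[...,1],W[...,2];h=cv2.cvtColor(im['pixels'],cv2.COLOR_BGR2HSV)
    m=(abs(x-.58)<.06)&(abs(y+.3)<.05)&(z>.115)&(z<.19)&(h[...,2]>0)
    red=((h[...,0]<6)|(h[...,0]>173))&(h[...,1]>150)&(h[...,2]>60)&(abs(x-.62)<.07)&(abs(y+.29)<.11)&(z>.12)&(z<.17)
    p=W[red];print(n,'handle',p.mean(0).round(4),np.percentile(p,[3,97],axis=0).round(3).tolist())
    cv2.imwrite('pics/%s4.png'%n,im['pixels'])
S,D=[cv2.imread('pics/%s4.png'%n) for n in('scene','side')]
cv2.imwrite('pics/c4.png',np.hstack([cv2.resize(S[170:290,205:325],None,fx=3.3,fy=3.3),cv2.resize(D[170:290,310:430],None,fx=3.3,fy=3.3)]))
E
```

```text
clock: 11.52
position: [0.5879, -0.2953, 0.223]
ee_rot: [-0.026, 0.962, 0.092, 0.257]
contact_force: [0.4, 0.2, -2.6]
width: 0.0291
gripper_force: 40.7
scene handle [ 0.6294 -0.2902  0.1519] [[0.613, -0.363, 0.145], [0.645, -0.215, 0.158]]
side handle [ 0.6262 -0.3001  0.1504] [[0.607, -0.359, 0.146], [0.641, -0.216, 0.154]]
```

View pics/c4.png

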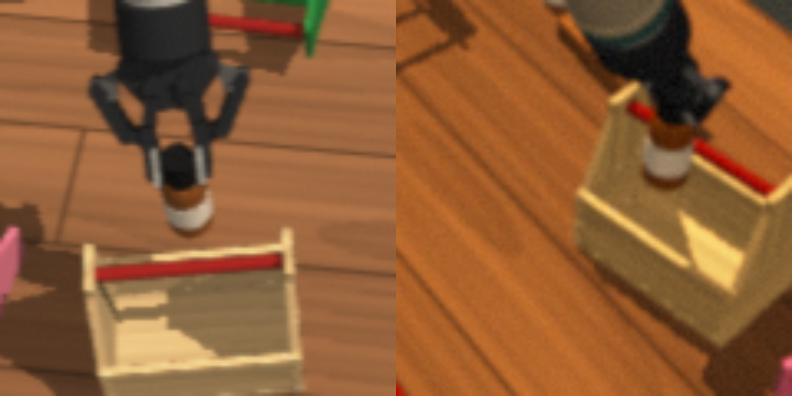

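Both views show the bottle upright in the gripper, in front of the tote's red handle (scene crop (185,190), side crop (668,150)), and the tote is undisturbed. I'm threading it in under the handle.

```bash
python3 -m pendant '[{"jaw":-1,"tx":0.7,"ty":0.1,"tz":-5,"ax":0,"ay":0,"az":0},{"jaw":-1,"tx":0.9,"ty":0.2,"tz":-7.2,"ax":0,"ay":0,"az":0},{"jaw":-1,"tx":1.4,"ty":0.3,"tz":-7.8,"ax":0,"ay":0,"az":0},{"jaw":-1,"tx":1.8,"ty":0.3,"tz":-9.2,"ax":0,"ay":0,"az":0},{"jaw":-1,"tx":2.3,"ty":0.4,"tz":-10.8,"ax":0,"ay":0,"az":0},{"jaw":-1,"tx":2.9,"ty":0.5,"tz":-12.5,"ax":0,"ay":0,"az":0},{"jaw":-1,"tx":3.4,"ty":0.6,"tz":-13.0,"ax":0,"ay":0,"az":0},{"jaw":-1,"tx":3.8,"ty":0.6,"tz":-13.4,"ax":0,"ay":0,"az":0},{"jaw":-1,"tx":3.8,"ty":0.6,"tz":-13.6,"ax":0,"ay":0,"az":0},{"jaw":-1,"tx":3.8,"ty":0.6,"tz":-13.6,"ax":0,"ay":0,"az":0}]' 40
```

```text
clock: 12.88
position: [0.6271, -0.2901, 0.0885]
ee_rot: [-0.025, 0.961, 0.092, 0.258]
contact_force: [-0.3, 0.4, -2.4]
width: 0.0288
gripper_force: 40.8
```

```bash
python3 -m pendant '[{"jaw":-1,"tx":0,"ty":0,"tz":-0.2,"ax":0,"ay":0,"az":0},{"jaw":-1,"tx":0,"ty":0,"tz":-0.35,"ax":0,"ay":0,"az":0},{"jaw":-1,"tx":0,"ty":0,"tz":-0.35,"ax":0,"ay":0,"az":0},{"jaw":-1,"tx":0,"ty":0,"tz":-0.35,"ax":0,"ay":0,"az":0}]' 40
```

```text
clock: 13.38
position: [0.627, -0.2901, 0.0849]
ee_rot: [-0.025, 0.961, 0.092, 0.258]
contact_force: [0.2, -0.1, -1.9]
width: 0.0287
gripper_force: 40.9
```

```bash
python3 -m pendant '[{"jaw":-1,"tx":0,"ty":0,"tz":-0.1,"ax":0,"ay":0,"az":0},{"jaw":-1,"tx":0,"ty":0,"tz":-0.15,"ax":0,"ay":0,"az":0},{"jaw":-1,"tx":0,"ty":0,"tz":-0.15,"ax":0,"ay":0,"az":0}]' 40
```

```text
clock: 13.75
position: [0.6276, -0.29, 0.0848]
ee_rot: [-0.025, 0.961, 0.092, 0.259]
contact_force: [-2.6, 0.4, 5.1]
width: 0.0287
gripper_force: 41.7
```

```bash
python3 -m pendant '[{"jaw":0.1,"tx":0,"ty":0,"tz":0.1,"ax":0,"ay":0,"az":0},{"jaw":0.1,"tx":0,"ty":0,"tz":0.1,"ax":0,"ay":0,"az":0},{"jaw":0.1,"tx":0,"ty":0,"tz":0.1,"ax":0,"ay":0,"az":0},{"jaw":0.1,"tx":-0.7,"ty":-0.1,"tz":1.3,"ax":0,"ay":0,"az":0},{"jaw":0.1,"tx":-2,"ty":-0.4,"tz":3.5,"ax":0,"ay":0,"az":0},{"jaw":0.1,"tx":-3.9,"ty":-0.8,"tz":7,"ax":0,"ay":0,"az":0},{"jaw":0.1,"tx":-6,"ty":-1.2,"tz":11,"ax":0,"ay":0,"az":0},{"jaw":0.1,"tx":-8.4,"ty":-1.6,"tz":15,"ax":0,"ay":0,"az":0},{"jaw":0.1,"tx":-8.4,"ty":-1.6,"tz":15,"ax":0,"ay":0,"az":0},{"jaw":0.1,"tx":-8.4,"ty":-1.6,"tz":15,"ax":0,"ay":0,"az":0}]' 40
python3 - <<'E'
from h import *
im=grab('wrist');cv2.imwrite('pics/w5.png',im['pixels']);W=pts(im);x,y,z=W[...,0],W[...,1],W[...,2];h=cv2.cvtColor(im['pixels'],cv2.COLOR_BGR2HSV)
red=((h[...,0]<6)|(h[...,0]>173))&(h[...,1]>150)&(h[...,2]>60)&(abs(x-.62)<.07)&(abs(y+.29)<.11)&(z>.12)&(z<.17)
p=W[red];q=p-p.mean(0);d=np.linalg.svd(q,full_matrices=False)[2][0];t=q@d
print('handle',red.sum(),p.mean(0).round(4),d.round(3),(p.mean(0)+d*t.min()).round(4),(p.mean(0)+d*t.max()).round(4))
m=(z>.09)&(z<.128)&(h[...,2]<70)&(abs(x-.62)<.06)&(abs(y+.29)<.06);print('cap',m.sum(),np.percentile(W[m],[2,50,98],axis=0).round(3).tolist())
E
```

```text
clock: 15.0
position: [0.5425, -0.3059, 0.2334]
ee_rot: [-0.025, 0.962, 0.092, 0.258]
contact_force: [-0.1, 0.1, -0.1]
width: 0.0465
gripper_force: 0.0
handle 3008 [ 0.6252 -0.2887  0.1524] [-0.194  0.981 -0.001] [ 0.6411 -0.3695  0.1525] [ 0.6094 -0.2091  0.1524]
cap 798 [[0.604, -0.305, 0.092], [0.616, -0.291, 0.114], [0.63, -0.278, 0.115]]
```

View pics/w5.png

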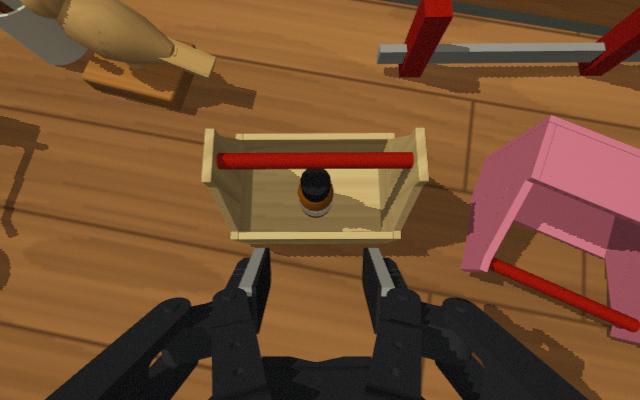

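The wrist view shows the bottle standing upright in the tray at (316,190), beside and below the red handle that spans (218,160) to (413,160), with the tote upright. The handle measures (0.625, -0.289, 0.152 top), yaw 11°. I'm going back to the vertical handle grasp.

```bash
python3 -m pendant '[{"jaw":0,"tx":0,"ty":0,"tz":2.7,"ax":-3,"ay":2,"az":9.5},{"jaw":0,"tx":1,"ty":0.2,"tz":2.7,"ax":-6,"ay":4,"az":19},{"jaw":0,"tx":2,"ty":0.4,"tz":2.7,"ax":-9,"ay":6,"az":28.5},{"jaw":0,"tx":3,"ty":0.6,"tz":2.7,"ax":-12,"ay":8,"az":38},{"jaw":0,"tx":4,"ty":0.8,"tz":2.7,"ax":-15,"ay":10,"az":47.5},{"jaw":0,"tx":5,"ty":1,"tz":2.7,"ax":-18,"ay":12,"az":57},{"jaw":0,"tx":6,"ty":1.2,"tz":2.7,"ax":-21,"ay":14,"az":66.5},{"jaw":0,"tx":7,"ty":1.4,"tz":2.7,"ax":-24,"ay":16,"az":76},{"jaw":0,"tx":8.3,"ty":1.7,"tz":2.7,"ax":-27.6,"ay":18.6,"az":87.8},{"jaw":0,"tx":8.3,"ty":1.7,"tz":2.7,"ax":-27.6,"ay":18.6,"az":87.8}]' 60
python3 -m pendant '[{"jaw":0,"tx":0,"ty":0,"tz":0,"ax":0,"ay":0,"az":0},{"jaw":0,"tx":0,"ty":0,"tz":0,"ax":0,"ay":0,"az":0}]'
python3 -c "
from h import *
s=manip.get_state();w=s['ee_rot'];print(R.from_quat([w[1],w[2],w[3],w[0]]).as_matrix().round(4).tolist(),s['qpos'].round(2))"
```

```text
clock: 16.3
position: [0.6273, -0.2871, 0.2577]
ee_rot: [-0.002, 0.635, 0.773, -0.0]
contact_force: [-0.5, -0.8, -0.2]
width: 0.0429
gripper_force: 0.0
clock: 16.55
position: [0.6251, -0.2895, 0.26]
ee_rot: [-0.0, 0.637, 0.771, 0.0]
contact_force: [0.2, 0.0, 0.0]
width: 0.043
gripper_force: 0.0
[[-0.1886, 0.9821, -0.0007], [0.9821, 0.1886, 0.0006], [0.0007, -0.0006, -1.0]] [-0.53  0.44  1.18  0.    1.52 -0.72]
```

```bash
python3 -m pendant '[{"jaw":0,"tx":0,"ty":0,"tz":-5,"ax":0,"ay":0,"az":0},{"jaw":0,"tx":0,"ty":0,"tz":-9,"ax":0,"ay":0,"az":0},{"jaw":0,"tx":0,"ty":0,"tz":-12,"ax":0,"ay":0,"az":0},{"jaw":0,"tx":0,"ty":0,"tz":-13.3,"ax":0,"ay":0,"az":0},{"jaw":0,"tx":0,"ty":0,"tz":-13.3,"ax":0,"ay":0,"az":0},{"jaw":-1,"tx":0,"ty":0,"tz":-13.3,"ax":0,"ay":0,"az":0},{"jaw":-1,"tx":0,"ty":0,"tz":-13.3,"ax":0,"ay":0,"az":0},{"jaw":-1,"tx":0,"ty":0,"tz":-13.3,"ax":0,"ay":0,"az":0},{"jaw":-1,"tx":0,"ty":0,"tz":-13.3,"ax":0,"ay":0,"az":0},{"jaw":-1,"tx":0,"ty":0,"tz":-13.3,"ax":0,"ay":0,"az":0}]' 60
```

```text
clock: 17.8
position: [0.6266, -0.2897, 0.1293]
ee_rot: [0.002, 0.636, 0.772, -0.0]
contact_force: [-1.1, -0.3, 5.3]
width: 0.012
gripper_force: 58.5
```

```bash
python3 -m pendant '[{"jaw":-1,"tx":0,"ty":0,"tz":0.5,"ax":0,"ay":0,"az":0},{"jaw":-1,"tx":0,"ty":0,"tz":1.5,"ax":0,"ay":0,"az":0},{"jaw":-1,"tx":0,"ty":0,"tz":3.3,"ax":0,"ay":0,"az":0},{"jaw":-1,"tx":0,"ty":0,"tz":5.5,"ax":0,"ay":0,"az":0},{"jaw":-1,"tx":0,"ty":0,"tz":7.8,"ax":0,"ay":0,"az":0},{"jaw":-1,"tx":0,"ty":0,"tz":10.1,"ax":0,"ay":0,"az":0},{"jaw":-1,"tx":0,"ty":0,"tz":12.3,"ax":0,"ay":0,"az":0},{"jaw":-1,"tx":0,"ty":0,"tz":14,"ax":0,"ay":0,"az":0},{"jaw":-1,"tx":0,"ty":0,"tz":15,"ax":0,"ay":0,"az":0},{"jaw":-1,"tx":0,"ty":0,"tz":15.2,"ax":0,"ay":0,"az":0}]' 60
python3 -m pendant '[{"jaw":-1,"tx":-0.3,"ty":0.6,"tz":0,"ax":0,"ay":0,"az":-0.5},{"jaw":-1,"tx":-1,"ty":1.8,"tz":0,"ax":0,"ay":0,"az":-1},{"jaw":-1,"tx":-2,"ty":3.7,"tz":0,"ax":0,"ay":0,"az":-1.5},{"jaw":-1,"tx":-3,"ty":6,"tz":0,"ax":0,"ay":0,"az":-2},{"jaw":-1,"tx":-4,"ty":8.5,"tz":0,"ax":0,"ay":0,"az":-2.5},{"jaw":-1,"tx":-5,"ty":11,"tz":0,"ax":0,"ay":0,"az":-3},{"jaw":-1,"tx":-6,"ty":13.5,"tz":0,"ax":0,"ay":0,"az":-3.5},{"jaw":-1,"tx":-7,"ty":16,"tz":0,"ax":0,"ay":0,"az":-4},{"jaw":-1,"tx":-8,"ty":18.5,"tz":0,"ax":0,"ay":0,"az":-4.5},{"jaw":-1,"tx":-9,"ty":21,"tz":0,"ax":0,"ay":0,"az":-5}]'
python3 -m pendant '[{"jaw":-1,"tx":-1,"ty":2.5,"tz":0,"ax":0,"ay":0,"az":-0.4},{"jaw":-1,"tx":-2,"ty":5.5,"tz":0,"ax":0,"ay":0,"az":-0.8},{"jaw":-1,"tx":-3,"ty":8.5,"tz":0,"ax":0,"ay":0,"az":-1.2},{"jaw":-1,"tx":-4,"ty":11.5,"tz":0,"ax":0,"ay":0,"az":-1.6},{"jaw":-1,"tx":-5,"ty":14.5,"tz":0,"ax":0,"ay":0,"az":-2},{"jaw":-1,"tx":-6,"ty":17.5,"tz":0,"ax":0,"ay":0,"az":-2.3},{"jaw":-1,"tx":-6.8,"ty":20.5,"tz":0,"ax":0,"ay":0,"az":-2.6},{"jaw":-1,"tx":-7.4,"ty":23.5,"tz":0,"ax":0,"ay":0,"az":-2.6},{"jaw":-1,"tx":-7.8,"ty":26.5,"tz":0,"ax":0,"ay":0,"az":-2.6},{"jaw":-1,"tx":-8.1,"ty":29.5,"tz":0,"ax":0,"ay":0,"az":-2.6}]'
python3 -m pendant '[{"jaw":-1,"tx":0,"ty":3,"tz":0,"ax":0,"ay":0,"az":0},{"jaw":-1,"tx":0,"ty":5.5,"tz":0,"ax":0,"ay":0,"az":0},{"jaw":-1,"tx":0,"ty":7.5,"tz":0,"ax":0,"ay":0,"az":0},{"jaw":-1,"tx":0,"ty":8.7,"tz":0,"ax":0,"ay":0,"az":0},{"jaw":-1,"tx":0,"ty":9.2,"tz":0,"ax":0,"ay":0,"az":0},{"jaw":-1,"tx":0,"ty":9.2,"tz":0,"ax":0,"ay":0,"az":0},{"jaw":-1,"tx":0,"ty":9.2,"tz":0,"ax":0,"ay":0,"az":0}]'
cat > look3.py <<'E'
from h import *
s=manip.get_state();w=s['ee_rot'];Rm=R.from_quat([w[1],w[2],w[3],w[0]]).as_matrix();print(s['position'].round(4),'yaw',np.degrees(np.arctan2(Rm[1,1],Rm[0,1])).round(2))
g=s['position']+Rm[:,2]*.0187;P=s['position']
for n in('scene','side'):
    im=grab(n);W=pts(im);x,y,z=W[...,0],W[...,1],W[...,2];h=cv2.cvtColor(im['pixels'],cv2.COLOR_BGR2HSV)
    red=((h[...,0]<6)|(h[...,0]>173))&(h[...,1]>150)&(h[...,2]>60)
    m=red&(abs(x-P[0])<.04)&(abs(y-P[1])<.1)&(abs(z-P[2]-.02)<.03)
    if m.sum()>5:
        p=W[m];q=p-p.mean(0);d=np.linalg.svd(q,full_matrices=False)[2][0];t=q@d
        print(n,'handle',m.sum(),p.mean(0).round(4),d.round(3),(p.mean(0)+d*t.min()).round(4),(p.mean(0)+d*t.max()).round(4))
    hk=red&(abs(x-.522)<.03)&(abs(y-.31)<.05)&(z>.225)&(z<.256)
    for k in (hk&(y>.31),hk&(y<=.31)): print('  tip',k.sum(),W[k].mean(0).round(4) if k.any() else None)
    # wall top rims of the tote: level check
    zt=P[2]+.0187-.146+.07
    for sg in(-1,1):
        m=(abs(x-(P[0]+sg*.056))<.008)&(abs(y-P[1])<.06)&(abs(z-zt)<.03);print('  rim',sg,m.sum(),(np.percentile(z[m],80)-zt).round(4) if m.sum()>5 else None)
    u,v=proj(im,P);u=int(np.clip(u,100,540));v=int(np.clip(v,100,300));c=im['pixels'][v-100:v+100,u-100:u+100]
    cv2.imwrite('pics/z_%s.png'%n,cv2.resize(c,(400,400)))
import sys
cv2.imwrite(sys.argv[1],np.hstack([cv2.imread('pics/z_scene.png'),cv2.imread('pics/z_side.png')]))
E
python3 look3.py pics/c6.png
```

```text
clock: 19.05
position: [0.6262, -0.289, 0.28]
ee_rot: [0.0, 0.636, 0.772, 0.0]
contact_force: [0.5, 0.6, -8.6]
width: 0.012
gripper_force: 58.6
clock: 20.3
position: [0.5343, -0.0772, 0.279]
ee_rot: [-0.001, 0.669, 0.743, -0.0]
contact_force: [-0.3, 0.1, -7.5]
width: 0.012
gripper_force: 58.6
clock: 21.55
position: [0.4531, 0.217, 0.2792]
ee_rot: [-0.0, 0.686, 0.728, -0.0]
contact_force: [-0.1, -0.1, -7.6]
width: 0.0121
gripper_force: 58.6
clock: 22.42
position: [0.4551, 0.3071, 0.2793]
ee_rot: [0.0, 0.686, 0.728, -0.0]
contact_force: [-0.7, -0.2, -8.1]
width: 0.012
gripper_force: 58.6
[0.4551 0.3071 0.2793] yaw 3.36
scene handle 168 [0.458  0.3095 0.3008] [-0.066  0.998 -0.004] [0.4631 0.2327 0.3011] [0.4528 0.3878 0.3005]
  tip 11 [0.5221 0.3479 0.2472]
  tip 11 [0.5275 0.2773 0.2482]
  rim -1 88 -0.0149
  rim 1 258 -0.003
side handle 37 [0.4555 0.2843 0.3001] [0.021 1.    0.008] [0.4547 0.2485 0.2998] [0.4574 0.3739 0.3008]
  tip 4 [0.5211 0.3483 0.2441]
  tip 4 [0.5244 0.2746 0.2436]
  rim -1 126 -0.0033
  rim 1 4 None
```

View pics/c6.png

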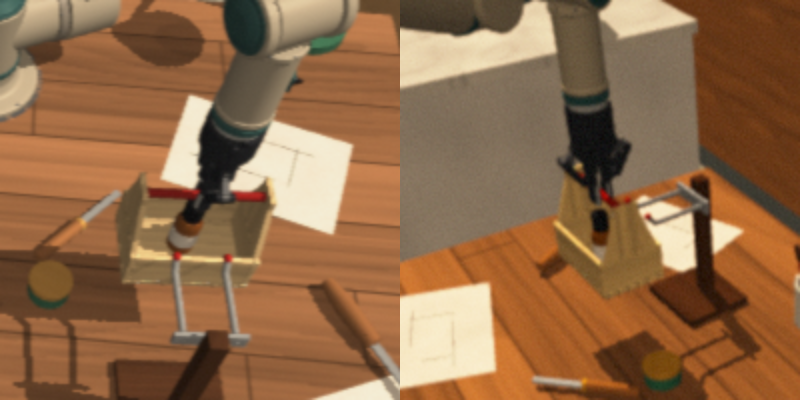

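This view shows the tote hanging level in the gripper at (200,230), the bottle upright in its tray at (185,235), and the prong tips at (177,258) and (228,258) just ahead. I've now viewed 11 pictures, one over the limit of 10, so from here I'll use measured numbers only. The tote's yaw of 3.4° matches the hook, so I'm going down to pass over the tips and then forward.

```bash
python3 -m pendant '[{"jaw":-1,"tx":0,"ty":0,"tz":-0.8,"ax":0,"ay":0,"az":0},{"jaw":-1,"tx":0,"ty":0,"tz":-1.7,"ax":0,"ay":0,"az":0},{"jaw":-1,"tx":0.3,"ty":0,"tz":-2.2,"ax":0,"ay":0,"az":0},{"jaw":-1,"tx":1.2,"ty":0.1,"tz":-2.2,"ax":0,"ay":0,"az":0},{"jaw":-1,"tx":2.5,"ty":0.2,"tz":-2.2,"ax":0,"ay":0,"az":0},{"jaw":-1,"tx":4,"ty":0.3,"tz":-2.2,"ax":0,"ay":0,"az":0},{"jaw":-1,"tx":5.5,"ty":0.4,"tz":-2.2,"ax":0,"ay":0,"az":0},{"jaw":-1,"tx":7,"ty":0.5,"tz":-2.2,"ax":0,"ay":0,"az":0},{"jaw":-1,"tx":8.2,"ty":0.5,"tz":-2.2,"ax":0,"ay":0,"az":0},{"jaw":-1,"tx":9,"ty":0.6,"tz":-2.2,"ax":0,"ay":0,"az":0}]' 60
python3 -m pendant '[{"jaw":-1,"tx":0.6,"ty":0,"tz":0,"ax":0,"ay":0,"az":0},{"jaw":-1,"tx":0.9,"ty":0,"tz":0,"ax":0,"ay":0,"az":0},{"jaw":-1,"tx":0.9,"ty":0,"tz":0,"ax":0,"ay":0,"az":0},{"jaw":-1,"tx":0.9,"ty":0,"tz":0,"ax":0,"ay":0,"az":0}]'
python3 look3.py pics/c7.png
```

```text
clock: 23.78
position: [0.5459, 0.3138, 0.2571]
ee_rot: [0.0, 0.686, 0.728, -0.0]
contact_force: [0.0, 0.1, -7.8]
width: 0.0121
gripper_force: 58.7
clock: 24.28
position: [0.5536, 0.314, 0.2574]
ee_rot: [-0.0, 0.686, 0.728, -0.0]
contact_force: [-0.5, -0.5, -7.4]
width: 0.012
gripper_force: 58.7
[0.5536 0.314  0.2574] yaw 3.41
scene handle 181 [0.5554 0.3166 0.2785] [ 0.05  -0.999 -0.006] [0.5514 0.3958 0.279 ] [0.5592 0.2391 0.278 ]
  tip 0 None
  tip 7 [0.5256 0.278  0.2471]
  rim -1 37 -0.0024
  rim 1 160 0.002
side handle 36 [0.5512 0.2857 0.2763] [-0.109 -0.988 -0.11 ] [0.5539 0.3107 0.2791] [0.5481 0.2575 0.2732]
  tip 5 [0.52   0.3451 0.2447]
  tip 12 [0.5248 0.2773 0.2441]
  rim -1 127 -0.0038
  rim 1 10 0.0271
```

```bash
python3 -m pendant '[{"jaw":-1,"tx":0,"ty":0,"tz":-0.7,"ax":0,"ay":0,"az":0},{"jaw":-1,"tx":0,"ty":0,"tz":-1.5,"ax":0,"ay":0,"az":0},{"jaw":-1,"tx":0,"ty":0,"tz":-2.3,"ax":0,"ay":0,"az":0},{"jaw":-1,"tx":0,"ty":0,"tz":-3.0,"ax":0,"ay":0,"az":0},{"jaw":-1,"tx":0,"ty":0,"tz":-3.4,"ax":0,"ay":0,"az":0},{"jaw":-1,"tx":0,"ty":0,"tz":-3.4,"ax":0,"ay":0,"az":0},{"jaw":-1,"tx":0,"ty":0,"tz":-3.4,"ax":0,"ay":0,"az":0}]' 60
```

```text
clock: 25.25
position: [0.5543, 0.3141, 0.2237]
ee_rot: [0.0, 0.686, 0.728, 0.0]
contact_force: [0.3, 0.3, -8.3]
width: 0.012
gripper_force: 58.6
```

```bash
python3 -m pendant '[{"jaw":-1,"tx":0,"ty":0,"tz":-0.2,"ax":0,"ay":0,"az":0},{"jaw":-1,"tx":0,"ty":0,"tz":-0.3,"ax":0,"ay":0,"az":0},{"jaw":-1,"tx":0,"ty":0,"tz":-0.3,"ax":0,"ay":0,"az":0},{"jaw":-1,"tx":0,"ty":0,"tz":-0.3,"ax":0,"ay":0,"az":0}]' 60
```

```text
clock: 25.75
position: [0.5541, 0.314, 0.2204]
ee_rot: [0.0, 0.686, 0.728, 0.0]
contact_force: [0.5, 0.5, -8.1]
width: 0.0123
gripper_force: 58.7
```

```bash
python3 -m pendant '[{"jaw":-1,"tx":0,"ty":0,"tz":-0.1,"ax":0,"ay":0,"az":0},{"jaw":-1,"tx":0,"ty":0,"tz":-0.15,"ax":0,"ay":0,"az":0},{"jaw":-1,"tx":0,"ty":0,"tz":-0.15,"ax":0,"ay":0,"az":0}]' 60;  python3 -m pendant '[{"jaw":-1,"tx":0,"ty":0,"tz":-0.1,"ax":0,"ay":0,"az":0},{"jaw":-1,"tx":0,"ty":0,"tz":-0.1,"ax":0,"ay":0,"az":0}]' 60
```

```text
clock: 26.12
position: [0.5541, 0.314, 0.2199]
ee_rot: [0.0, 0.686, 0.728, 0.001]
contact_force: [-2.6, -1.1, 0.4]
width: 0.0122
gripper_force: 59.4
clock: 26.38
position: [0.5542, 0.3141, 0.2198]
ee_rot: [0.0, 0.686, 0.728, 0.001]
contact_force: [-4.3, -1.2, 5.3]
width: 0.0119
gripper_force: 60.2
```

The prongs carry the weight now. I'm releasing gently and rising straight up between them.

```bash
python3 -m pendant '[{"jaw":-1,"tx":0,"ty":0,"tz":0.1,"ax":0,"ay":0,"az":0},{"jaw":-0.6,"tx":0,"ty":0,"tz":0.1,"ax":0,"ay":0,"az":0},{"jaw":-0.4,"tx":0,"ty":0,"tz":0.1,"ax":0,"ay":0,"az":0},{"jaw":-0.2,"tx":0,"ty":0,"tz":0.1,"ax":0,"ay":0,"az":0},{"jaw":-0.1,"tx":0,"ty":0,"tz":0.1,"ax":0,"ay":0,"az":0},{"jaw":-0.1,"tx":0,"ty":0,"tz":0.1,"ax":0,"ay":0,"az":0}]' 20
python3 look3.py pics/c8.png
```

```text
clock: 27.12
position: [0.5541, 0.314, 0.2188]
ee_rot: [0.0, 0.686, 0.728, 0.0]
contact_force: [0.6, -0.5, -1.4]
width: 0.0386
gripper_force: 0.0
[0.5541 0.314  0.2188] yaw 3.4
scene handle 204 [0.5553 0.3146 0.242 ] [ 0.045 -0.999  0.007] [0.5517 0.3941 0.2414] [0.5587 0.2391 0.2425]
  tip 3 [0.5501 0.3529 0.2436]
  tip 15 [0.5358 0.2851 0.246 ]
  rim -1 31 -0.0021
  rim 1 127 -0.0028
side handle 62 [0.5466 0.3    0.2413] [-0.038  0.999  0.007] [0.5486 0.2484 0.2409] [0.5432 0.3896 0.2419]
  tip 14 [0.543  0.3268 0.2414]
  tip 20 [0.5397 0.2849 0.2405]
  rim -1 125 -0.0032
  rim 1 0 None
```

```bash
python3 -m pendant '[{"jaw":-0.1,"tx":0,"ty":0,"tz":1.5,"ax":0,"ay":0,"az":0},{"jaw":-0.1,"tx":0,"ty":0,"tz":4,"ax":0,"ay":0,"az":0},{"jaw":-0.1,"tx":0,"ty":0,"tz":8,"ax":0,"ay":0,"az":0},{"jaw":-0.1,"tx":0,"ty":0,"tz":12,"ax":0,"ay":0,"az":0},{"jaw":-0.1,"tx":-5,"ty":-2,"tz":13,"ax":0,"ay":0,"az":0},{"jaw":-0.1,"tx":-10,"ty":-5,"tz":13,"ax":0,"ay":0,"az":0},{"jaw":-0.1,"tx":-13,"ty":-10,"tz":13,"ax":0,"ay":0,"az":0},{"jaw":-0.1,"tx":-13,"ty":-15,"tz":13,"ax":0,"ay":0,"az":0},{"jaw":-0.1,"tx":-13,"ty":-20,"tz":13,"ax":0,"ay":0,"az":0},{"jaw":-0.1,"tx":-13,"ty":-22,"tz":13,"ax":0,"ay":0,"az":0}]' 20
cat > look4.py <<'E'
from h import *
print(manip.get_state()['clock'])
c=np.radians(3.4);o=np.array([.554,.3135])
for n in('scene','side'):
    im=grab(n);W=pts(im);h=cv2.cvtColor(im['pixels'],cv2.COLOR_BGR2HSV)
    dx=W[...,0]-o[0];dy=W[...,1]-o[1];x=dx*np.cos(c)+dy*np.sin(c);y=-dx*np.sin(c)+dy*np.cos(c);z=W[...,2]
    red=((h[...,0]<6)|(h[...,0]>173))&(h[...,1]>150)&(h[...,2]>60)
    m=red&(abs(x)<.018)&(abs(y)<.09)&(abs(z-.24)<.02)
    for lo,hi in((-.085,-.045),(-.025,.025),(.045,.085)):
        k=m&(y>lo)&(y<hi);print(n,'bar',k.sum(),x[k].mean().round(4) if k.any() else None,z[k].mean().round(4) if k.any() else None)
    for sg in(-1,1):
        k=(abs(x-sg*.056)<.007)&(abs(y)<.075)&(abs(z-.16)<.02);print('  rim',sg,k.sum(),np.percentile(z[k],[50,85]).round(4) if k.sum()>4 else None, np.polyfit(y[k],z[k],1).round(3) if k.sum()>9 else None)
    k=(h[...,2]<60)&(h[...,1]<160)&(abs(x)<.05)&(abs(y)<.06)&(z>.15)&(z<.215);print('  cap',k.sum(),[np.percentile(a[k],[3,50,97]).round(3).tolist() for a in(x,y,z)] if k.any() else None)
E
python3 look4.py
```

```text
clock: 28.48
position: [0.4238, 0.0918, 0.3504]
ee_rot: [0.001, 0.687, 0.727, 0.001]
contact_force: [0.6, 0.4, 0.5]
width: 0.0385
gripper_force: 0.0
28.475
scene bar 45 0.0032 0.2416
scene bar 79 0.0034 0.2415
scene bar 64 0.0023 0.2413
  rim -1 33 [0.1601 0.1621] [0.022 0.158]
  rim 1 155 [0.1527 0.1616] [-0.031  0.152]
  cap 94 [[-0.01, 0.003, 0.007], [-0.014, -0.002, 0.011], [0.176, 0.2, 0.209]]
side bar 6 -0.0032 0.241
side bar 2 -0.0057 0.2392
side bar 14 -0.0025 0.2402
  rim -1 119 [0.1539 0.159 ] [-0.004  0.152]
  rim 1 9 [0.1483 0.1603] None
  cap 59 [[-0.022, -0.012, 0.002], [-0.014, -0.008, 0.008], [0.174, 0.193, 0.204]]
```

```bash
python3 -m pendant '[{"jaw":-0.1,"tx":0,"ty":0,"tz":0,"ax":0,"ay":0,"az":0},{"jaw":-0.1,"tx":0,"ty":0,"tz":0,"ax":0,"ay":0,"az":0},{"jaw":-0.1,"tx":0,"ty":0,"tz":0,"ax":0,"ay":0,"az":0},{"jaw":-0.1,"tx":0,"ty":0,"tz":0,"ax":0,"ay":0,"az":0},{"jaw":-0.1,"tx":0,"ty":0,"tz":0,"ax":0,"ay":0,"az":0},{"jaw":-0.1,"tx":0,"ty":0,"tz":0,"ax":0,"ay":0,"az":0},{"jaw":-0.1,"tx":0,"ty":0,"tz":0,"ax":0,"ay":0,"az":0},{"jaw":-0.1,"tx":0,"ty":0,"tz":0,"ax":0,"ay":0,"az":0}]'; python3 look4.py
```

```text
clock: 29.58
position: [0.424, 0.0939, 0.3488]
ee_rot: [0.0, 0.686, 0.728, 0.0]
contact_force: [-1.2, -0.3, -0.3]
width: 0.0388
gripper_force: 0.0
29.575
scene bar 45 0.0036 0.2424
scene bar 79 0.0031 0.241
scene bar 66 0.0025 0.2415
  rim -1 29 [0.1588 0.1626] [0.014 0.159]
  rim 1 153 [0.1543 0.1612] [-0.049  0.152]
  cap 98 [[-0.01, 0.002, 0.008], [-0.013, -0.003, 0.011], [0.179, 0.2, 0.207]]
side bar 6 -0.003 0.2407
side bar 0 None None
side bar 15 -0.0035 0.2404
  rim -1 116 [0.1553 0.1601] [-0.009  0.153]
  rim 1 9 [0.1477 0.158 ] None
  cap 61 [[-0.021, -0.014, -0.0], [-0.015, -0.008, 0.008], [0.175, 0.193, 0.205]]
```

The bar rests level at the seat, both rims are at about 0.161, the bottle cap top is at about 0.206 (upright), and nothing changed over 1 s.

```bash
python3 -c "
from rig import manip
print(manip.sign_off())"
```

```text
the job is handed in; nothing more can be done
None
```

The tote was stood up, the oil bottle was set upright in its tray, and the tote now hangs level and settled on the double hook; I handed the job in at about 29.6 s, having viewed 11 pictures, one over the limit of 10.

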